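# Step the indexing table on by one division and lock it

### The job

The saucer on the indexing table is ready for its next motif: wind the inclined handwheel clockwise through one full turn, no more, which moves the table on by one of its twelve divisions. Then lock it there: take the knurled index pin out of the wooden rest and push it fully home through the boss on the wheel into the hole hidden behind it, feeling for that hole by moving the wheel a little either way. Leave the T-handled key standing in the rest.

Things in the scene. Friction and masses are not known exactly. Their poses are not given: they have to be found in the camera images.
- indexer: grey cast-iron indexing table, bolted down: base plate 310 x 150 x 14 mm, at its front a handwheel on an inclined head, 160 mm behind it a round turntable (138 mm across, top 65 mm high, twelve marks) with a brown clay saucer standing on it. Origin on the table top below the middle of the handwheel; x axis from the handwheel to the turntable, z up
- wheel_axis (a point): fixed point of the indexer's inclined head, under the handwheel: on the wheel's axis, on the flat face of the hidden index ring, 115 mm above the table top. z is the wheel's axis: it points up and towards the worker, 28 deg from vertical; x points up the slope to the turntable, y to the worker's left
- handwheel (a joint): turn of the wheel in rad, growing clockwise as the worker looks at its face. At 0 the boss hole is on the worker's right (-y of wheel_axis), the knob on the left. Starts within 0.25 of 0, turns either way without stop, stays where left, needs 0.12 N m. The hidden ring is clamped anew for each job: its hole stands behind the boss within 0.3 rad either side of a whole turn
- turntable (a joint): turn of the turntable in rad, geared to the handwheel: one twelfth of its angle, so 0.524 for one full turn of the wheel
- knob_middle (a point): middle of the crank knob: a dark wooden grip 23 mm across, 45 mm long, parallel to the wheel's axis and spinning freely on its spindle, 50 mm from the axis, opposite the boss. This point is 46 mm along the axis from the ring's face; below it lie the hub nut by 19 mm, the wheel's rim (148 mm across) by 29 mm, its web by 34 mm. Its axes mean nothing, the grip spins
- boss_hole (a point): centre of the mouth of the hole in the round boss (27 mm across) on the wheel's face, 44 mm from the axis. Hole 12 mm across, 16 mm deep through the wheel; 2 mm behind it the flat index ring with one hole 12.5 mm across, hidden by the wheel: a pin not in line with it stops 18 mm below the mouth. z points out of the hole along the wheel's axis; the point turns with the wheel
- index_pin: steel pin, about 80 g: shank 10 mm across, 34 mm long, its last 6 mm tapered to 5 mm; flange 28 mm across, 5 mm thick; then a knurled grip 23 mm across up to 42 mm above the flange's underside. Origin at the centre of the flange's underside, z from tip to grip. Starts upright in one hole of the rest, flange on the rest's top. When home its flange lies on the boss, its tip 16 mm in the ring
- setting_key: dark steel T-handled key standing in the other hole of the rest, to be left there: collar 18 mm across, cross-bar 70 mm long and 46 mm above the collar. Origin at the underside of its collar, which lies on the rest's top
- pin_rest: wooden block 50 x 120 x 42 mm, fixed to the table, with two holes 12 mm across and 38 mm deep in its top, 35 mm either side of its middle along its y axis. Origin at the centre of its underside

How it is judged:
By the outcome, as a careful person would: the job done as asked, in the order asked, and still so for the second after the job is handed in, with the robot touching nothing.
It also fails if it takes over 69 s, if anything falls off the work surface, if the arm or the gripper's body presses on something with over 40 N, if the wrist force passes 120 N, or if a joint passes its speed limit or range.

### The arm

A 6-joint arm with a two-finger parallel gripper is mounted at the origin on a cart in front of the work surface, level with it; the furniture and walls round the work are solid. World frame = base frame: x ahead of the robot, y to its left, z up, the work surface at z = 0. Lengths are in m, angles in rad, forces in N, time in s.
With the tool pointing down it reaches from about 0.35 to 0.85 m from the base axis. Payload 8.1 kg.
Tool frame: the origin (TCP) lies at the very end of the fingers, on their centre line; the grasp point (between the pads) lies 19 mm behind it (pinch_z is the distance from the TCP to the grasp point, in m); z points along the fingers, y is the direction in which the jaws open and shut (so a half turn about z gives the same grasp; the last joint's range is limited). The gripper opens to 93 mm and grips with 3 to 60 N. Pads are 15 mm wide; open, the fingers measure 128 mm over their backs; the gripper's body (75 mm by 188 mm) begins 65 mm behind the grasp point.
Start: joints at [-1.215, 0.13, 1.488, -0, 1.523, -0.085], TCP at [0.256, -0.543, 0.219] pointing down, gripper open.
Joint ranges: [-2.96, 2.96], [-0.89, 2.26], [0.02, 2.5], [-1.34, 4.48], [0, 2.73], [-2.66, 2.66]. Speed limits (rad/s): [2.39, 2.39, 2.79, 3.14, 3.14, 3.14].

### API

Orientations are given as a rotation vector (axis times angle).
In Python, from plant import * gives the robot as it stands.
- The arm moves only by the tool move_arm, never from a script. Its argument "series" is a list of rows, each a list of 7 numbers: the shift along the tool's x, y, z each as a share of 10 cm, from -1 to 1, then the turn, a rotation vector about the tool's x, y, z each as a share of 180 degrees, from -1 to 1, then the opening, from -1 (shut) to 1 (fully open). In form: [[dx, dy, dz, rx, ry, rz, jaw], ...]. A call has 1 to 8 rows; each row is the pose to reach, as a shift and turn from the pose commanded when the call began, along the tool's axes at that moment, turning the shorter way round; what a row does not reach only later rows make up. A row lasts 1/10 s, in which the tool goes at most 50 mm and 8.59 degrees, less where a joint would pass 70% of its speed; a pose out of reach is approached as far as the arm can. A call with a number of a shift or a turn outside -1 to 1 is refused whole. A call with a gripper value outside its range is refused whole. The fingers move at their own pace and stop on an object; "squeeze" is the grip in N (left out, the last holds). Time passes only in rows, so rows that repeat a pose let the fingers close. It gives the time, the measured TCP pose, the force and the opening at its end, in the units of the state.
- read_state(): the state, without advancing time (a new reading comes with each control period).
- read_camera(name): name is "scene" or "top"; returns a dict with "frame" (384x512x3 uint8, red, green, blue), "K" (3x3 intrinsics, pixels), "rvec" (rotation vector, rad) and "tvec" (3), from world to camera coordinates, as OpenCV has them. Camera axes: x right, y down, z forward; pixel columns grow to the right and rows downward; lengths in m; the calibration is good to about 2 mm. A picture is of the moment at which its call begins. There is no depth.
- close_job(): hands the job in, once; it reports no verdict.
The state is a dict: "t": time; "q": joint angles; "dq": joint speeds; "joint_torque": joint torques, N m; "tool_pos": TCP position; "orientation": TCP orientation; "force": force on the tool from outside, world axes, zero at the start; "wrist_torque": the same for the moment, N m; "opening": finger opening in m.
Only numpy, scipy, OpenCV 4.12 (cv2) and the standard library are available. Lean on these libraries where they do the work, as an engineer would, in place of code of your own. Each camera call takes 0.05 s, during which the arm holds its last target.

## Working session

There is one attempt and no reset: what is moved stays moved. The work goes in short steps, Python scripts to look and compute and a tool call to move; the robot and the scene stay as the last step left them, time stands still between calls to the robot, and variables do not carry over. Pictures are saved under pics/ and viewed, and the job is handed in when it is done.

Besides the shell and the picture viewer there is one more tool, called after "Emit:" by a JSON object that holds its "fn" and its "kwargs", one argument or row to a line. move_arm: Moves the arm, as the interface text tells. Shift numbers are shares of 10 cm and turn numbers shares of 180 degrees, none past 1 either way. Its arguments: {"type":"object","properties":{"series":{"type":"array","items":{"type":"array","items":{"type":"number"}}},"squeeze":{"type":"number"}},"required":["series"]}

```bash
ls; mkdir -p pics; python3 - <<'E'
from plant import *
import cv2
for n in("scene","top"):
    c=read_camera(n); cv2.imwrite(f"pics/{n}0.png",c["frame"][:,:,::-1]); print(n,c["K"].tolist(),c["rvec"],c["tvec"])
print(read_state())
E
```

```text
pics
scene [[491.50758880617525, 0.0, 258.51266984466514], [0.0, 491.50758880617525, 190.56901958780008], [0.0, 0.0, 1.0]] [ 1.02464022  2.65529711 -0.72528836] [ 0.39484984 -0.34355078  1.45251586]
top [[465.1518706636887, 0.0, 252.81149715121776], [0.0, 465.1518706636887, 190.42461559525526], [0.0, 0.0, 1.0]] [ 2.15202337 -2.11335447  0.14099446] [0.06628404 0.59863778 1.18490931]
{'t': 0.1, 'q': array([-1.21542224e+00,  1.31090469e-01,  1.48915764e+00,  1.12145644e-05,
        1.52301355e+00, -8.54284581e-02]), 'dq': array([ 1.04149878e-03, -2.02622082e-03, -1.77892726e-03,  6.44662615e-04,
        1.30698273e-03, -6.00705037e-05]), 'joint_torque': array([ 2.16258166e-03, -5.61339569e+01, -4.93096089e+01,  7.71747250e-02,
        2.91407813e-02, -6.11406426e-05]), 'tool_pos': array([ 0.25582847, -0.54215831,  0.21769647]), 'orientation': array([-3.06398179e+00, -6.86456041e-01,  3.35168323e-04]), 'force': array([-0.74251867,  0.3918699 ,  0.36112754]), 'wrist_torque': array([-0.0052229 ,  0.00868603,  0.01423838]), 'opening': 0.09331780090579656}
```

View pics/scene0.png

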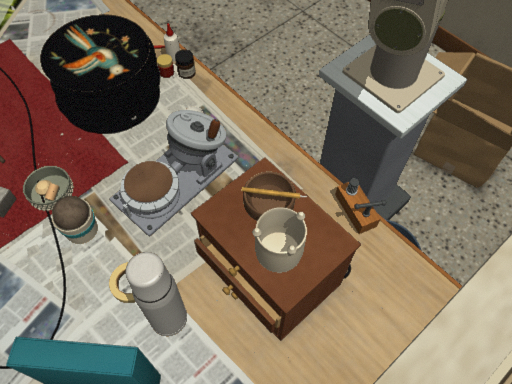

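View pics/top0.png

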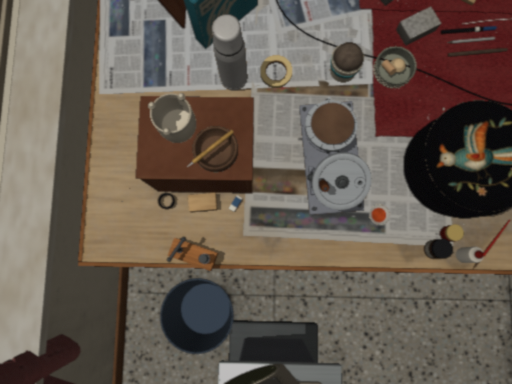

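```bash
cat > h.py <<'E'
import numpy as np, cv2
from scipy.spatial.transform import Rotation as R
import json
def load(c):
    M=cv2.Rodrigues(np.array(c["rvec"]))[0]; return np.array(c["K"]),M,np.array(c["tvec"])
def proj(c,P):
    K,M,t=load(c); p=(M@np.atleast_2d(P).T).T+t; p=p@K.T; return p[:,:2]/p[:,2:]
def ray(c,uv):
    K,M,t=load(c); d=M.T@np.linalg.inv(K)@np.array([uv[0],uv[1],1.]); return -M.T@t,d/np.linalg.norm(d)
def onz(c,uv,z):
    o,d=ray(c,uv); return o+d*(z-o[2])/d[2]
def tri(c1,u1,c2,u2):
    o1,d1=ray(c1,u1);o2,d2=ray(c2,u2)
    A=np.stack([d1,-d2],1); s=np.linalg.lstsq(A,o2-o1,rcond=None)[0]
    a=o1+s[0]*d1;b=o2+s[1]*d2; return (a+b)/2,np.linalg.norm(a-b)
def crop(c,name,u0,v0,u1,v1,s):
    f=c["frame"][v0:v1,u0:u1,::-1]; f=cv2.resize(f,None,fx=s,fy=s,interpolation=cv2.INTER_CUBIC)
    cv2.imwrite("pics/"+name,f)
E
python3 - <<'E'
from plant import *
from h import *
import pickle
s=read_camera("scene");t=read_camera("top"); pickle.dump((s,t),open("c0.pkl","wb"))
crop(s,"s_idx.png",100,95,250,235,5);crop(t,"t_idx.png",290,90,390,220,4.6)
crop(s,"s_rest.png",325,165,395,240,7);crop(t,"t_rest.png",155,225,235,275,8)
for uv in [(340,183),(333,124),(192,252)]: print(onz(t,uv,0.06))
print(ray(s,(256,192)),ray(t,(256,192)))
E
```

```text
[ 0.61868337 -0.15074757  0.06      ]
[ 0.77802551 -0.13354869  0.06      ]
[0.43246913 0.23007641 0.06      ]
(array([1.00305662, 0.49194909, 1.06564504]), array([-0.34863989, -0.3725816 , -0.86001929])) (array([0.41072914, 0.05042763, 1.26314269]), array([ 0.14833883,  0.0147753 , -0.98882621]))
```

View pics/s_idx.png

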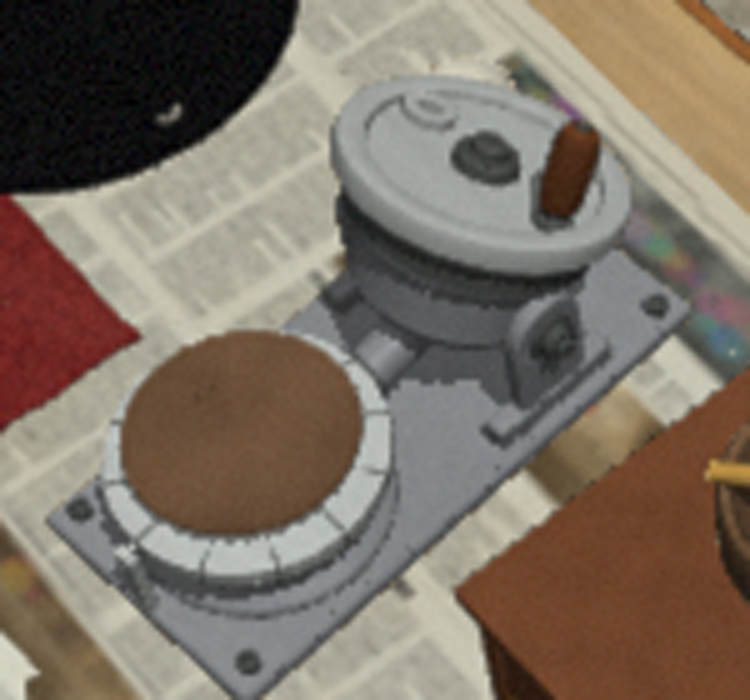

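View pics/t_idx.png

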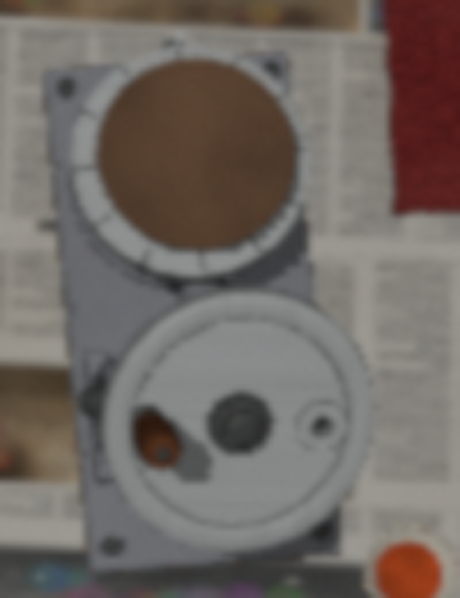

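View pics/s_rest.png

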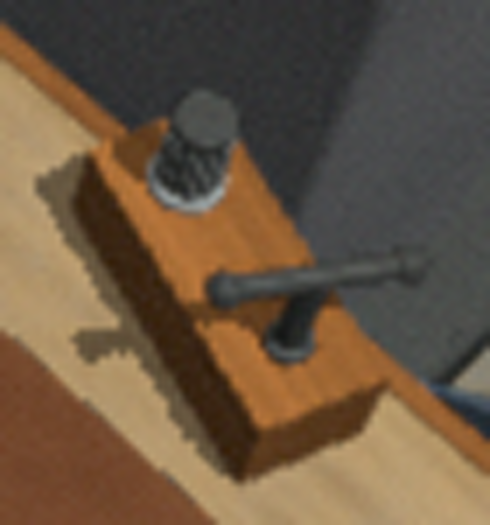

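View pics/t_rest.png

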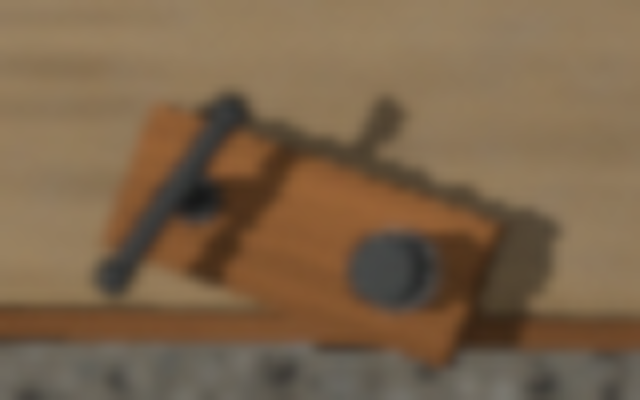

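```bash
python3 - <<'E'
from h import *
import pickle
s,t=pickle.load(open("c0.pkl","rb"))
S=lambda u,v:((u+.5)/5-.5+100,(v+.5)/5-.5+95)
T=lambda u,v:((u+.5)/4.6-.5+290,(v+.5)/4.6-.5+90)
for z in (0.014,0.018):
    print("top screws",[onz(t,T(*p),z)[:2].round(4) for p in [(66,88),(272,68),(112,545),(322,530)]])
    print("sc screws",[onz(s,S(*p),z)[:2].round(4) for p in [(80,510),(247,662),(655,306)]])
print("hub",tri(s,S(487,150),t,T(238,425)))
print("hub top face",)
print("boss",tri(s,S(430,104),t,T(322,426)))
print("knob top",tri(s,S(577,128),t,T(161,455)))
print("turntable saucer",tri(s,S(242,432),t,T(197,153)))
SR=lambda u,v:((u+.5)/7-.5+325,(v+.5)/7-.5+165)
TR=lambda u,v:((u+.5)/8-.5+155,(v+.5)/8-.5+225)
print("pin top",tri(s,SR(206,117),t,TR(384,270)))
print("key ends",tri(s,SR(222,289),t,TR(232,106)),tri(s,SR(411,264),t,TR(113,275)))
print("key ends alt",tri(s,SR(411,264),t,TR(232,106)),tri(s,SR(222,289),t,TR(113,275)))
print("key collar",onz(s,SR(288,350),.044))
print("flange",onz(s,SR(187,185),.047))
print("rest corners scene",[onz(s,SR(*p),.042)[:2].round(4) for p in[(258,430),(388,382),(92,152)]])
print("rest corners top",[onz(t,TR(*p),.042)[:2].round(4) for p in[(155,105),(103,238),(500,225),(445,365)]])
print("chest top corners", [tri(s,a,t,b) for a,b in [((194,215),(253,97)),((265,163),(253,180)),((358,243),(138,180)),((278,330),(138,97))]])
E
```

```text
top screws [array([ 0.835 , -0.0602]), array([ 0.8492, -0.1847]), array([ 0.5569, -0.0879]), array([ 0.5679, -0.2105])]
sc screws [array([ 0.8428, -0.1852]), array([ 0.8311, -0.0622]), array([ 0.5522, -0.0888])]
top screws [array([ 0.8336, -0.0598]), array([ 0.8478, -0.1839]), array([ 0.5564, -0.0875]), array([ 0.5674, -0.2097])]
sc screws [array([ 0.8434, -0.1826]), array([ 0.8318, -0.0601]), array([ 0.554 , -0.0866])]
hub (array([ 0.60719692, -0.14047951,  0.14084308]), np.float64(0.00012444882300132254))
hub top face
boss (array([ 0.60792823, -0.18549278,  0.1350349 ]), np.float64(0.0015214309864434953))
knob top (array([ 0.58479251, -0.09523477,  0.18014002]), np.float64(0.0019093076639945209))
turntable saucer (array([ 0.77350495, -0.12775033,  0.08150572]), np.float64(0.002766889955469951))
pin top (array([0.41616302, 0.19973732, 0.08749885]), np.float64(0.002239378719191501))
key ends (array([0.46583669, 0.24892222, 0.09433833]), np.float64(0.003216794262012531)) (array([0.41273551, 0.28395636, 0.09394322]), np.float64(0.0030615668265240757))
key ends alt (array([0.45036124, 0.26787027, 0.12936329]), np.float64(0.05963559158469123)) (array([0.43118439, 0.26480093, 0.06960322]), np.float64(0.056689989397024076))
key collar [0.43799246 0.26835307 0.044     ]
flange [0.41676348 0.20274821 0.047     ]
rest corners scene [array([0.4672, 0.2812]), array([0.421 , 0.2986]), array([0.4286, 0.17  ])]
rest corners top [array([0.4691, 0.2817]), array([0.4256, 0.2968]), array([0.4323, 0.1672]), array([0.387 , 0.1836])]
chest top corners [(array([0.78795219, 0.08063998, 0.22230068]), np.float64(0.009272483512308563)), (array([0.59484655, 0.0765964 , 0.20620339]), np.float64(0.007448517143767736)), (array([0.59096761, 0.33706161, 0.21749208]), np.float64(0.00028374489217551364)), (array([0.80548167, 0.35337099, 0.18361251]), np.float64(0.012222601863684615))]
```

```bash
cat >> h.py <<'E'
YAW=np.radians(5.5); TH=np.radians(28)
C=np.array([.6195,-.1415,.115])
xw=np.array([np.cos(TH)*np.cos(YAW),np.cos(TH)*np.sin(YAW),np.sin(TH)])
yw=np.array([-np.sin(YAW),np.cos(YAW),0]); aw=np.cross(xw,yw)
RW=np.stack([yw,xw,-aw],1)
def knob(q,h): return C+.05*(np.cos(q)*yw+np.sin(q)*xw)+h*aw
def boss(q,h): return C-.044*(np.cos(q)*yw+np.sin(q)*xw)+h*aw
def shares(p0,rv0,p1,R1):
    R0=R.from_rotvec(rv0); d=R0.inv().apply(np.array(p1)-p0)/.1
    r=(R0.inv()*R.from_matrix(R1)).as_rotvec()/np.pi
    return d.round(3),r.round(4)
def wf(p): # world->wheel frame
    d=np.array(p)-C; return np.array([d@xw,d@yw,d@aw])
E
python3 - <<'E'
from plant import *
from h import *
s=read_state()
print(aw,shares(s["tool_pos"],s["orientation"],knob(.09,.1),RW), knob(.09,.1))
print(onz(read_camera("top"),(470,255),.08))
E
```

```text
[-0.46731021 -0.04499686  0.88294759] (array([ 4.763, -2.687,  0.129]), array([-0.1357,  0.095 , -0.3821])) [ 0.57194572 -0.096051    0.20540453]
[ 0.43803668 -0.46941975  0.08      ]
```

Emit:
{"fn": "move_arm", "kwargs": {
  "series": [
    [0.5,-0.28,-0.5,0,0,0,0],
    [1,-0.56,-0.6,0,0,0,0],
    [1,-0.56,-0.6,0,0,0,0]
  ]
}}

```text
t: 0.55
tool_pos: [0.324, -0.448, 0.2806]
orientation: [3.064, 0.687, 0.002]
force: [0.3, -0.3, -0.5]
opening: 0.0734
```

Emit:
{"fn": "move_arm", "kwargs": {
  "series": [
    [0.5,-0.28,0,0,0,0,0],
    [1,-0.56,0,0,0,0,0],
    [1,-0.56,0,0,0,0,0]
  ]
}}

```text
t: 0.85
tool_pos: [0.3913, -0.3526, 0.279]
orientation: [-3.064, -0.692, -0.002]
force: [-0.9, -1.3, 0.5]
opening: 0.0494
```

Emit:
{"fn": "move_arm", "kwargs": {
  "series": [
    [0.5,-0.28,0,-0.01,0.01,-0.04,0],
    [1,-0.56,0,-0.04,0.03,-0.1,0],
    [1,-0.56,0,-0.06,0.04,-0.18,0],
    [1,-0.56,0,-0.08,0.05,-0.22,0]
  ]
}}

```text
t: 1.25
tool_pos: [0.4569, -0.2608, 0.2788]
orientation: [2.619, 1.408, 0.245]
force: [0.1, -0.6, 0.8]
opening: 0.0464
```

```bash
python3 - <<'E'
from plant import *
from h import *
s=read_state()
print(s["t"],s["tool_pos"],s["opening"],s["q"],shares(s["tool_pos"],s["orientation"],knob(.09,.1),RW))
E
```

```text
1.25 [ 0.45694942 -0.26078717  0.27878263] 0.0464384499711946 [-0.68045622 -0.31852342  1.81829148  0.08995408  1.43212444 -0.09907736] (array([ 1.953, -0.124,  0.863]), array([-0.0756,  0.0545, -0.2087]))
```

Emit:
{"fn": "move_arm", "kwargs": {
  "series": [
    [0.5,-0.03,0.1,-0.02,0.015,-0.05,0],
    [0.95,-0.06,0.2,-0.04,0.03,-0.1,0],
    [0.95,-0.06,0.2,-0.06,0.045,-0.15,0],
    [0.95,-0.06,0.2,-0.075,0.054,-0.208,0],
    [0.95,-0.06,0.2,-0.075,0.054,-0.208,0],
    [0.95,-0.06,0.2,-0.075,0.054,-0.208,0]
  ]
}}

```text
t: 1.85
tool_pos: [0.5067, -0.1825, 0.2637]
orientation: [1.875, 2.04, 0.506]
force: [-0.0, -0.1, -0.6]
opening: 0.0466
```

```bash
python3 - <<'E'
from plant import *
from h import *
s=read_state()
print(s["t"],s["tool_pos"],s["opening"],s["q"],shares(s["tool_pos"],s["orientation"],knob(.09,.1),RW))
E
```

```text
1.85 [ 0.50674514 -0.18245523  0.26371304] 0.04655016707379939 [-0.67089352 -0.485048    2.02930385  0.3442468   1.25092066 -0.80663115] (array([0.805, 0.367, 0.854]), array([-0.0013,  0.0012, -0.0035]))
```

Emit:
{"fn": "move_arm", "kwargs": {
  "series": [
    [0.4,0.18,0.43,0,0,-0.002,0],
    [0.8,0.37,0.85,0,0,-0.0035,0],
    [0.8,0.37,0.85,-0.0013,0.0012,-0.0035,0],
    [0.8,0.37,0.85,-0.0013,0.0012,-0.0035,0],
    [0.8,0.37,0.85,-0.0013,0.0012,-0.0035,0]
  ]
}}

```text
t: 2.35
tool_pos: [0.5729, -0.0956, 0.2066]
orientation: [1.863, 2.049, 0.51]
force: [-0.8, -0.9, 0.4]
opening: 0.0467
```

```bash
python3 - <<'E'
from plant import *
from h import *
s=read_state()
print(s["t"],s["tool_pos"],s["opening"],s["q"],shares(s["tool_pos"],s["orientation"],knob(.09,.032),RW))
c=read_camera("scene");crop(c,"s1.png",100,30,280,210,4)
d=read_camera("top");crop(d,"t1.png",260,80,420,240,4)
E
```

```text
2.35 [ 0.57289035 -0.09563075  0.20655661] 0.04672093640174372 [-0.40095162 -0.37144521  2.05231879  0.26215179  1.03975886 -0.58054479] (array([-0.003, -0.013,  0.686]), array([-0.0003, -0.    , -0.0004]))
```

View pics/s1.png

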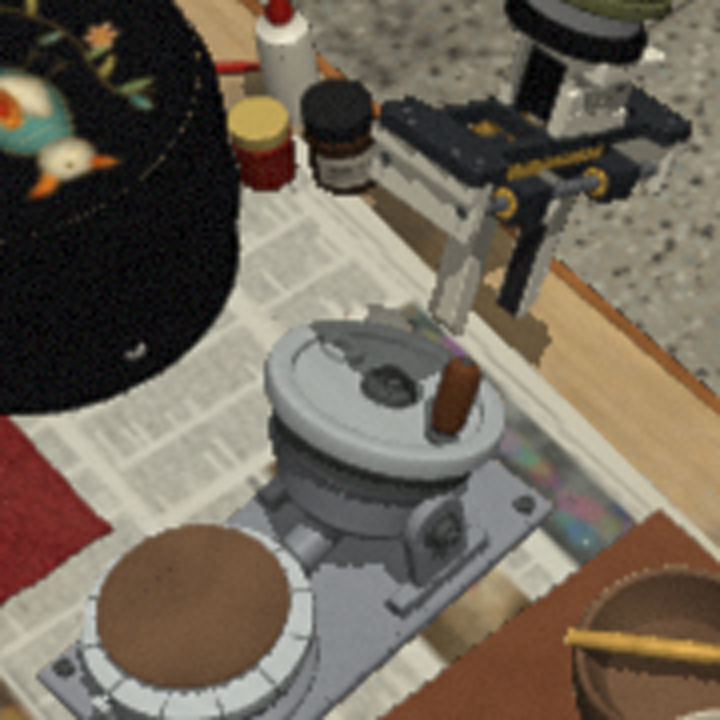

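View pics/t1.png

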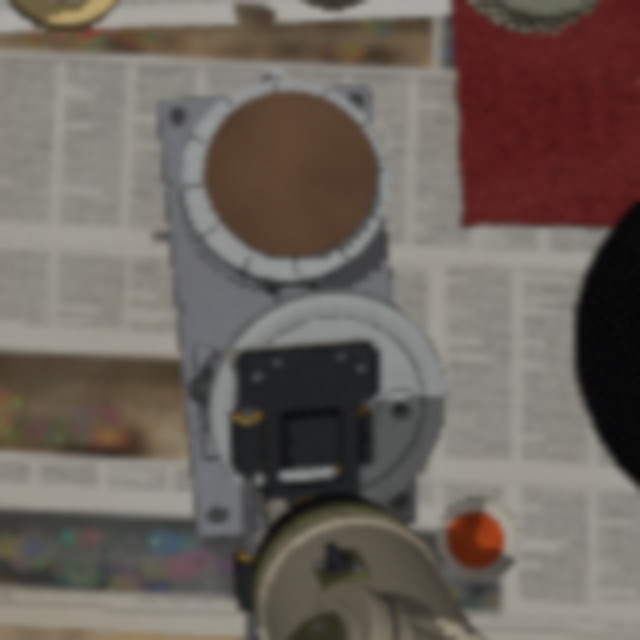

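```bash
python3 - <<'E'
from plant import *
from h import *
import pickle
s,t=pickle.load(open("c0.pkl","rb"))
f=lambda P:((proj(s,P)[0]-[100,30])*4).round(1)
print(f(read_state()["tool_pos"]),f(knob(.09,.0685)),f(knob(.09,.0235)),f(C+.027*aw),f(boss(.09,.018)))
g=lambda P:((proj(t,P)[0]-[290,90])*4.6).round(1)
print(g(knob(.09,.0685)),g(C+.027*aw),g(boss(.09,.018)))
for k in(0,90,180,270): a=np.radians(k);print(k,g(C+.012*aw+.074*(np.cos(a)*xw+np.sin(a)*yw)))
E
```

```text
[472.7 317.6] [460.1 366.3] [439. 430.] [386.3 378. ] [336.5 350.2]
[158.8 449.2] [239.7 424.6] [318.1 419.9]
0 [232.1 282.6]
90 [ 96.8 426.7]
180 [236.  543.7]
270 [371.5 405.1]
```

Emit:
{"fn": "move_arm", "kwargs": {
  "series": [
    [0,-0.02,0.3,0,0,0,0],
    [0,-0.02,0.68,0,0,0,0],
    [0,-0.02,0.68,0,0,0,0],
    [0,-0.02,0.68,0,0,0,0]
  ]
}}

```text
t: 2.85
tool_pos: [0.6024, -0.0937, 0.1457]
orientation: [1.864, 2.048, 0.51]
force: [0.0, 0.5, 1.0]
opening: 0.0465
```

```bash
python3 - <<'E'
from plant import *
from h import *
s=read_state()
print(s["t"],wf(s["tool_pos"]),s["force"],s["opening"])
c=read_camera("scene");crop(c,"s2.png",150,60,250,160,6)
E
```

```text
2.85 [0.00345371 0.04923455 0.03290871] [0.04910618 0.47421612 1.00884626] 0.04654799644631591
```

View pics/s2.png

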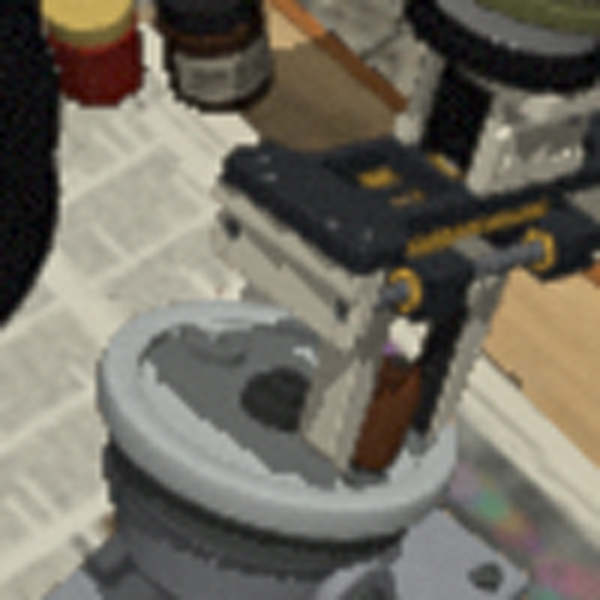

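Emit:
{"fn": "move_arm", "kwargs": {
  "series": [
    [0,0,0,0,0,0,-1],
    [0,0,0,0,0,0,-1],
    [0,0,0,0,0,0,-1],
    [0,0,0,0,0,0,-1],
    [0,0,0,0,0,0,-1],
    [0,0,0,0,0,0,-1]
  ],
  "squeeze": 25
}}

```text
t: 3.5
tool_pos: [0.6032, -0.0931, 0.1466]
orientation: [1.86, 2.048, 0.511]
force: [-5.6, -0.9, 5.8]
opening: 0.0222
```

```bash
python3 - <<'E'
from plant import *
from h import *
s=read_state()
f=s["force"]
print(s["t"],wf(s["tool_pos"]),[f@xw,f@yw,f@aw],s["opening"],s["wrist_torque"])
c=read_camera("scene");crop(c,"s3.png",150,60,250,160,6)
E
```

```text
3.5 [0.00460791 0.04972198 0.03337072] [np.float64(-2.2366742814194964), np.float64(-0.32842017920192995), np.float64(7.749064588494839)] 0.022220283547429647 [-0.10719166  0.63525909 -0.01839467]
```

View pics/s3.png

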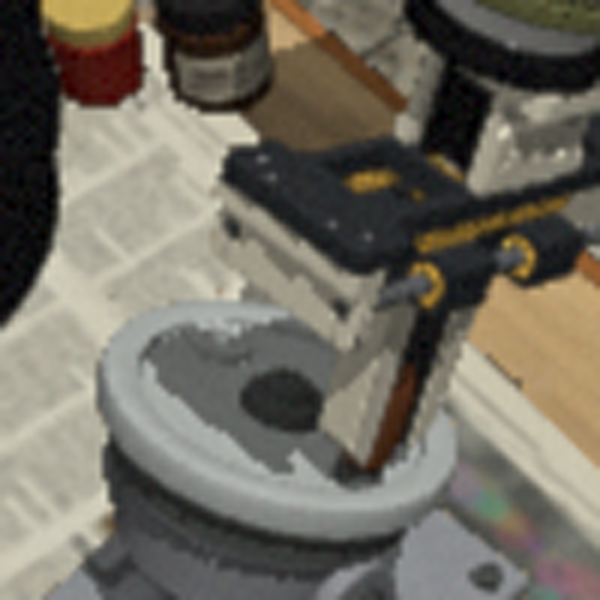

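```bash
python3 - <<'E'
import numpy as np
q0=.092;st=(2*np.pi-q0)/40
for k in range(5):
    a=q0+8*k*st
    print([[round(.5*(np.cos(a+i*st)-np.cos(a)),3),round(.5*(np.sin(a+i*st)-np.sin(a)),3),0,0,0,0,-1] for i in range(1,9)])
E
```

```text
[[np.float64(-0.013), np.float64(0.076), 0, 0, 0, 0, -1], [np.float64(-0.038), np.float64(0.149), 0, 0, 0, 0, -1], [np.float64(-0.073), np.float64(0.218), 0, 0, 0, 0, -1], [np.float64(-0.119), np.float64(0.28), 0, 0, 0, 0, -1], [np.float64(-0.174), np.float64(0.335), 0, 0, 0, 0, -1], [np.float64(-0.236), np.float64(0.38), 0, 0, 0, 0, -1], [np.float64(-0.305), np.float64(0.415), 0, 0, 0, 0, -1], [np.float64(-0.379), np.float64(0.44), 0, 0, 0, 0, -1]]
[[np.float64(-0.076), np.float64(0.013), 0, 0, 0, 0, -1], [np.float64(-0.154), np.float64(0.013), 0, 0, 0, 0, -1], [np.float64(-0.23), np.float64(0.002), 0, 0, 0, 0, -1], [np.float64(-0.304), np.float64(-0.021), 0, 0, 0, 0, -1], [np.float64(-0.373), np.float64(-0.055), 0, 0, 0, 0, -1], [np.float64(-0.437), np.float64(-0.099), 0, 0, 0, 0, -1], [np.float64(-0.492), np.float64(-0.153), 0, 0, 0, 0, -1], [np.float64(-0.539), np.float64(-0.214), 0, 0, 0, 0, -1]]
[[np.float64(-0.037), np.float64(-0.068), 0, 0, 0, 0, -1], [np.float64(-0.063), np.float64(-0.141), 0, 0, 0, 0, -1], [np.float64(-0.077), np.float64(-0.217), 0, 0, 0, 0, -1], [np.float6
[... 480 characters left out ...]
0.171), 0, 0, 0, 0, -1], [np.float64(0.328), np.float64(-0.187), 0, 0, 0, 0, -1], [np.float64(0.405), np.float64(-0.191), 0, 0, 0, 0, -1], [np.float64(0.482), np.float64(-0.184), 0, 0, 0, 0, -1], [np.float64(0.557), np.float64(-0.164), 0, 0, 0, 0, -1]]
[[np.float64(0.071), np.float64(0.031), 0, 0, 0, 0, -1], [np.float64(0.136), np.float64(0.072), 0, 0, 0, 0, -1], [np.float64(0.194), np.float64(0.123), 0, 0, 0, 0, -1], [np.float64(0.244), np.float64(0.182), 0, 0, 0, 0, -1], [np.float64(0.284), np.float64(0.249), 0, 0, 0, 0, -1], [np.float64(0.313), np.float64(0.32), 0, 0, 0, 0, -1], [np.float64(0.331), np.float64(0.396), 0, 0, 0, 0, -1], [np.float64(0.337), np.float64(0.473), 0, 0, 0, 0, -1]]
```

Emit:
{"fn": "move_arm", "kwargs": {
  "series": [
    [-0.013,0.076,0,0,0,0,-1],
    [-0.038,0.149,0,0,0,0,-1],
    [-0.073,0.218,0,0,0,0,-1],
    [-0.119,0.28,0,0,0,0,-1],
    [-0.174,0.335,0,0,0,0,-1],
    [-0.236,0.38,0,0,0,0,-1],
    [-0.305,0.415,0,0,0,0,-1],
    [-0.379,0.44,0,0,0,0,-1]
  ]
}}

```text
t: 4.35
tool_pos: [0.6432, -0.1281, 0.1658]
orientation: [1.863, 2.052, 0.506]
force: [-28.0, -3.7, 14.5]
opening: 0.0223
```

```bash
cat > st.py <<'E'
from plant import *
from h import *
s=read_state();f=s["force"];w=wf(s["tool_pos"])
print(s["t"],"wf",w.round(4),"q",np.arctan2(w[0],w[1]).round(3),"r",np.hypot(w[0],w[1]).round(4),"f",np.round([f@xw,f@yw,f@aw],1),s["opening"].__round__(4), "rot",shares(s["tool_pos"],s["orientation"],s["tool_pos"],RW)[1],"j",np.round(s["q"],2))
E
python3 st.py
```

```text
4.35 wf [0.0458 0.0111 0.0332] q 1.334 r 0.0471 f [-18.2  -1.   26. ] 0.0223 rot [-0.0014  0.0001  0.0001] j [-0.4  -0.1   1.9   0.28  0.93 -0.62]
```

Emit:
{"fn": "move_arm", "kwargs": {
  "series": [
    [0,-0.015,-0.01,0,0,0,-1],
    [0,-0.03,-0.02,0,0,0,-1]
  ]
}}

```text
t: 4.55
tool_pos: [0.6421, -0.1273, 0.1659]
orientation: [1.862, 2.047, 0.513]
force: [23.6, 3.3, -17.5]
opening: 0.0224
```

```bash
python3 st.py; python3 - <<'E'
from plant import *
from h import *
c=read_camera("scene");crop(c,"s4.png",140,60,240,160,6)
E
```

```text
4.55 wf [0.045  0.012  0.0338] q 1.31 r 0.0465 f [ 12.8   1.  -26.7] 0.0224 rot [ 0.0004 -0.0001 -0.0005] j [-0.41 -0.11  1.91  0.29  0.92 -0.63]
```

View pics/s4.png

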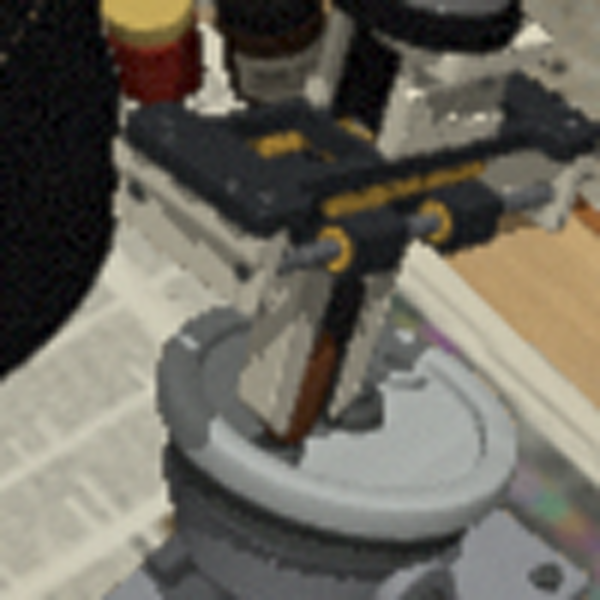

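```bash
sed -i 's/^C=np.array.*/C=np.array([.6195,-.1415,.115])-.0037*np.array([np.cos(YAW),np.sin(YAW),0])/' h.py; python3 - <<'E'
import numpy as np
q0=1.334;st=(2*np.pi-q0)/32
for k in range(4):
    a=q0+8*k*st; o=.012*(k==0)
    print([[float(round(.5*(np.cos(a+i*st)-np.cos(a)),3)),float(round(o+.5*(np.sin(a+i*st)-np.sin(a)),3)),.01*(k==0),0,0,0,-1] for i in range(1,9)])
E
```

```text
[[-0.076, 0.024, 0.01, 0, 0, 0, -1], [-0.154, 0.025, 0.01, 0, 0, 0, -1], [-0.23, 0.013, 0.01, 0, 0, 0, -1], [-0.304, -0.01, 0.01, 0, 0, 0, -1], [-0.373, -0.044, 0.01, 0, 0, 0, -1], [-0.436, -0.089, 0.01, 0, 0, 0, -1], [-0.492, -0.142, 0.01, 0, 0, 0, -1], [-0.538, -0.204, 0.01, 0, 0, 0, -1]]
[[-0.037, -0.068, 0.0, 0, 0, 0, -1], [-0.062, -0.141, 0.0, 0, 0, 0, -1], [-0.076, -0.217, 0.0, 0, 0, 0, -1], [-0.079, -0.294, 0.0, 0, 0, 0, -1], [-0.069, -0.371, 0.0, 0, 0, 0, -1], [-0.047, -0.445, 0.0, 0, 0, 0, -1], [-0.015, -0.515, 0.0, 0, 0, 0, -1], [0.028, -0.579, 0.0, 0, 0, 0, -1]]
[[0.052, -0.057, 0.0, 0, 0, 0, -1], [0.113, -0.105, 0.0, 0, 0, 0, -1], [0.18, -0.143, 0.0, 0, 0, 0, -1], [0.252, -0.17, 0.0, 0, 0, 0, -1], [0.328, -0.186, 0.0, 0, 0, 0, -1], [0.405, -0.191, 0.0, 0, 0, 0, -1], [0.482, -0.183, 0.0, 0, 0, 0, -1], [0.557, -0.163, 0.0, 0, 0, 0, -1]]
[[0.071, 0.031, 0.0, 0, 0, 0, -1], [0.136, 0.072, 0.0, 0, 0, 0, -1], [0.194, 0.123, 0.0, 0, 0, 0, -1], [0.244, 0.182, 0.0, 0, 0, 0, -1], [0.283, 0.249, 0.0, 0, 0, 0, -1], [0.313, 0.32, 0.0, 0, 0, 0, -1], [0.33, 0.395, 0.0, 0, 0, 0, -1], [0.336, 0.472, 0.0, 0, 0, 0, -1]]
```

Emit:
{"fn": "move_arm", "kwargs": {
  "series": [
    [-0.076,0.024,0.01,0,0,0,-1],
    [-0.154,0.025,0.01,0,0,0,-1],
    [-0.23,0.013,0.01,0,0,0,-1],
    [-0.304,-0.01,0.01,0,0,0,-1],
    [-0.373,-0.044,0.01,0,0,0,-1],
    [-0.436,-0.089,0.01,0,0,0,-1],
    [-0.492,-0.142,0.01,0,0,0,-1],
    [-0.538,-0.204,0.01,0,0,0,-1]
  ]
}}

```text
t: 5.4
tool_pos: [0.6292, -0.1822, 0.156]
orientation: [1.861, 2.049, 0.512]
force: [0.2, 5.3, 1.3]
opening: 0.0222
```

```bash
python3 st.py
```

```text
5.4 wf [ 0.0276 -0.0414  0.0318] q 2.554 r 0.0498 f [1.2 5.3 0.8] 0.0222 rot [ 0.0001 -0.0003 -0.    ] j [-0.52 -0.08  1.9   0.34  0.94 -0.77]
```

Emit:
{"fn": "move_arm", "kwargs": {
  "series": [
    [-0.037,-0.068,0.0,0,0,0,-1],
    [-0.062,-0.141,0.0,0,0,0,-1],
    [-0.076,-0.217,0.0,0,0,0,-1],
    [-0.079,-0.294,0.0,0,0,0,-1],
    [-0.069,-0.371,0.0,0,0,0,-1],
    [-0.047,-0.445,0.0,0,0,0,-1],
    [-0.015,-0.515,0.0,0,0,0,-1],
    [0.028,-0.579,0.0,0,0,0,-1]
  ]
}}

```text
t: 6.2
tool_pos: [0.578, -0.1853, 0.1289]
orientation: [1.861, 2.047, 0.511]
force: [6.9, 0.6, -3.3]
opening: 0.0222
```

```bash
python3 st.py
```

```text
6.2 wf [-0.0304 -0.0396  0.0319] q -2.487 r 0.0499 f [ 4.6 -0.1 -6.2] 0.0222 rot [ 0.0004  0.0005 -0.0002] j [-0.58 -0.18  2.04  0.38  0.92 -0.85]
```

Emit:
{"fn": "move_arm", "kwargs": {
  "series": [
    [0.052,-0.057,0.0,0,0,0,-1],
    [0.113,-0.105,0.0,0,0,0,-1],
    [0.18,-0.143,0.0,0,0,0,-1],
    [0.252,-0.17,0.0,0,0,0,-1],
    [0.328,-0.186,0.0,0,0,0,-1],
    [0.405,-0.191,0.0,0,0,0,-1],
    [0.482,-0.183,0.0,0,0,0,-1],
    [0.557,-0.163,0.0,0,0,0,-1]
  ]
}}

```text
t: 7.0
tool_pos: [0.558, -0.1298, 0.121]
orientation: [1.862, 2.05, 0.51]
force: [-1.6, -3.1, -2.2]
opening: 0.0222
```

```bash
python3 st.py
```

```text
7.0 wf [-0.047   0.0175  0.0318] q -1.214 r 0.0502 f [-2.7 -3.  -1. ] 0.0222 rot [-0.0003 -0.0001 -0.0001] j [-0.49 -0.29  2.15  0.34  0.9  -0.75]
```

Emit:
{"fn": "move_arm", "kwargs": {
  "series": [
    [0.071,0.031,0.0,0,0,0,-1],
    [0.136,0.072,0.0,0,0,0,-1],
    [0.194,0.123,0.0,0,0,0,-1],
    [0.244,0.182,0.0,0,0,0,-1],
    [0.283,0.249,0.0,0,0,0,-1],
    [0.313,0.32,0.0,0,0,0,-1],
    [0.33,0.395,0.0,0,0,0,-1],
    [0.336,0.472,0.0,0,0,0,-1]
  ]
}}

```text
t: 7.8
tool_pos: [0.5974, -0.093, 0.1437]
orientation: [1.861, 2.049, 0.511]
force: [-1.8, -3.8, -5.0]
opening: 0.0222
```

Emit:
{"fn": "move_arm", "kwargs": {
  "series": [
    [0,0,0,0,0,0,-1],
    [0,0,0,0,0,0,-1]
  ]
}}

```text
t: 8.0
tool_pos: [0.5981, -0.093, 0.1442]
orientation: [1.86, 2.047, 0.513]
force: [6.4, -0.6, -5.6]
opening: 0.0223
```

```bash
python3 st.py
```

```text
8.0 wf [0.0023 0.0503 0.0318] q 0.045 r 0.0504 f [ 3.  -1.2 -8. ] 0.0223 rot [ 0.0007  0.     -0.0001] j [-0.37 -0.24  2.07  0.28  0.89 -0.6 ]
```

Emit:
{"fn": "move_arm", "kwargs": {
  "series": [
    [0,0,0,0,0,0,0],
    [0,0,0,0,0,0,0],
    [0,0,0,0,0,0,0],
    [0,0,0,0,0,0,0]
  ]
}}

```text
t: 8.4
tool_pos: [0.5972, -0.0931, 0.1441]
orientation: [1.861, 2.048, 0.512]
force: [-0.4, 0.0, -0.5]
opening: 0.0453
```

Emit:
{"fn": "move_arm", "kwargs": {
  "series": [
    [0,0,-0.4,0,0,0,0],
    [0,0,-0.9,0,0,0,0],
    [0,0,-1,0,0,0,0]
  ]
}}

```text
t: 8.7
tool_pos: [0.5512, -0.0986, 0.2386]
orientation: [1.855, 2.043, 0.514]
force: [0.6, -0.4, 0.9]
opening: 0.0466
```

Emit:
{"fn": "move_arm", "kwargs": {
  "series": [
    [0.4,0,-0.4,0,0,0,0],
    [0.9,0,-0.9,0,0,0,0],
    [1,0,-1,0,0,0,0],
    [1,0,-1,0,0,0,0]
  ]
}}

```text
t: 9.1
tool_pos: [0.4943, -0.0001, 0.3265]
orientation: [1.852, 2.046, 0.519]
force: [0.6, -1.2, 1.0]
opening: 0.0464
```

```bash
cat >> h.py <<'E'
PIN=np.array([.4165,.2010])
a=np.radians(72.); RP=np.stack([[np.cos(a),np.sin(a),0],[np.sin(a),-np.cos(a),0],[0,0,-1.]],1)
E
python3 - <<'E'
from plant import *
from h import *
s=read_state()
print(s["t"],s["tool_pos"],s["opening"],s["q"],shares(s["tool_pos"],s["orientation"],[*PIN,.2],RP))
c=read_camera("scene");crop(c,"s5.png",150,80,260,190,6);d=read_camera("top");crop(d,"t5.png",290,90,390,220,4.6)
import pickle;pickle.dump((c,d),open("c1.pkl","wb"))
E
```

```text
9.1 [ 4.94305138e-01 -1.06717271e-04  3.26465309e-01] 0.04642957911003217 [-0.2181914  -0.71607399  2.06528908  0.15299477  1.31797123 -0.319755  ] (array([ 2.08 , -1.109,  0.833]), array([ 0.1563, -0.0322,  0.1288]))
```

View pics/s5.png

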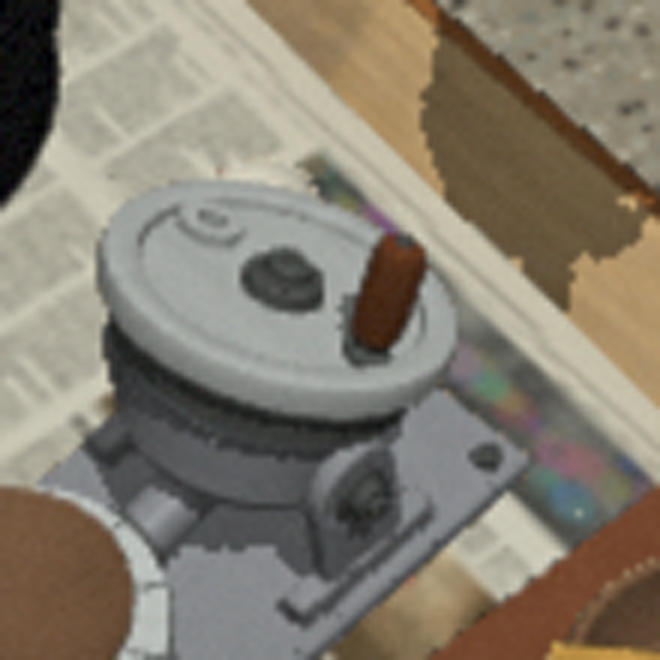

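View pics/t5.png

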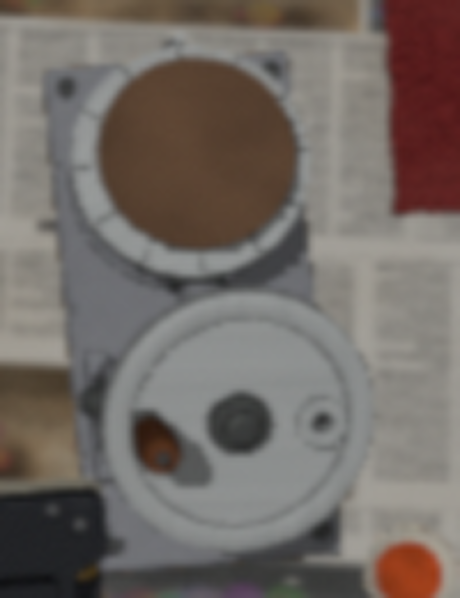

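Emit:
{"fn": "move_arm", "kwargs": {
  "series": [
    [0.5,-0.3,0,0.03,-0.006,0.02,0],
    [1,-0.6,0.1,0.07,-0.015,0.05,0],
    [1,-0.6,0.2,0.11,-0.022,0.09,0],
    [1,-0.6,0.2,0.156,-0.032,0.129,0],
    [1,-0.6,0.2,0.156,-0.032,0.129,0],
    [1,-0.6,0.2,0.156,-0.032,0.129,0]
  ]
}}

```text
t: 9.8
tool_pos: [0.4411, 0.0921, 0.2709]
orientation: [-2.538, -1.833, 0.019]
force: [0.2, -0.0, -0.7]
opening: 0.0465
```

```bash
python3 - <<'E'
from plant import *
from h import *
s=read_state()
print(s["t"],s["tool_pos"],s["opening"],s["q"],shares(s["tool_pos"],s["orientation"],[*PIN,.11],RP))
import pickle
for c,n in zip(pickle.load(open("c1.pkl","rb")),"st"):
    m={"s":([150,80],6),"t":([290,90],4.6)}[n]
    g=lambda P:((proj(c,P)[0]-m[0])*m[1]).round(1)
    print(n,"boss",g(boss(.045,.018)),"knobtop",g(knob(.045,.0685)),"nut",g(C+.027*aw))
E
```

```text
9.8 [0.44113334 0.09211276 0.27093452] 0.04652336218973259 [ 0.08964296 -0.28203457  1.78558374  0.00279499  1.6538227   0.40954037] (array([ 0.962, -0.551,  1.615]), array([-0.005 ,  0.0012, -0.0018]))
s boss [207.7 220.9] knobtop [401.  242.9] nut [286.1 261.6]
t boss [319.1 423.2] knobtop [159.3 460.4] nut [240.4 431.4]
```

Emit:
{"fn": "move_arm", "kwargs": {
  "series": [
    [0.48,-0.27,0.3,0,0,0,0],
    [0.96,-0.55,0.8,-0.005,0.0012,-0.0018,0],
    [0.96,-0.55,1,-0.005,0.0012,-0.0018,0],
    [0.96,-0.55,1,-0.005,0.0012,-0.0018,0]
  ]
}}

```text
t: 10.2
tool_pos: [0.4131, 0.2018, 0.1677]
orientation: [2.535, 1.854, -0.002]
force: [-0.6, -0.3, -0.3]
opening: 0.0465
```

```bash
python3 - <<'E'
from plant import *
from h import *
s=read_state()
print(s["t"],s["tool_pos"],shares(s["tool_pos"],s["orientation"],[*PIN,.051],RP))
c=read_camera("scene");crop(c,"s6.png",300,100,420,240,5)
g=lambda P:((proj(c,P)[0]-[300,100])*5).round(1)
print("pin top",g([*PIN,.084]),"flange",g([*PIN,.047]),"tcp",g(s["tool_pos"]))
E
```

```text
10.2 [0.41313069 0.20182217 0.16770662] (array([0.005, 0.034, 1.167]), array([0.0001, 0.0006, 0.002 ]))
pin top [267.8 412.1] flange [254.1 452.4] tcp [308.2 309.3]
```

View pics/s6.png

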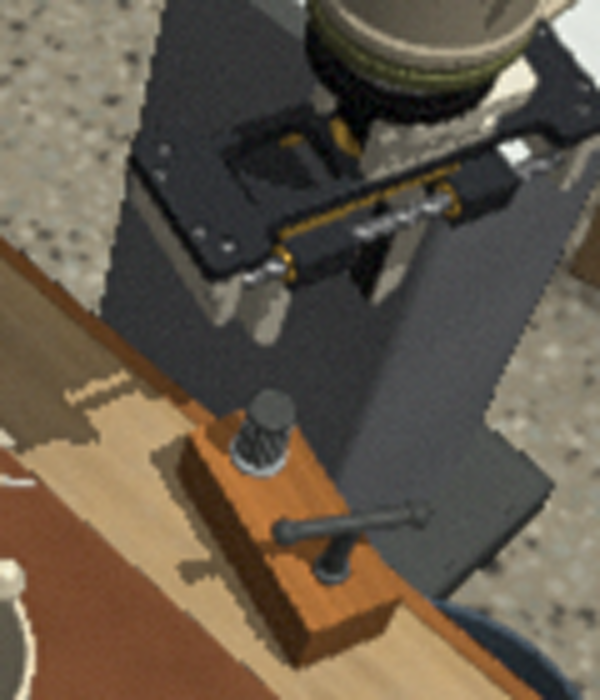

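```bash
python3 - <<'E'
from h import *
import pickle
s,t=pickle.load(open("c0.pkl","rb"))
SR=lambda u,v:((u+.5)/7-.5+325,(v+.5)/7-.5+165)
TR=lambda u,v:((u+.5)/8-.5+155,(v+.5)/8-.5+225)
print(onz(s,SR(206,117),.084),onz(t,TR(384,270),.084),onz(s,SR(187,185),.047),onz(t,TR(395,268),.047))
E
```

```text
[0.41335513 0.19957463 0.084     ] [0.41681933 0.19925206 0.084     ] [0.41676348 0.20274821 0.047     ] [0.417721   0.20037258 0.047     ]
```

Emit:
{"fn": "move_arm", "kwargs": {
  "series": [
    [-0.007,0.028,0.4,0,0.0006,0.002,0],
    [-0.007,0.028,0.8,0,0.0006,0.002,0],
    [-0.007,0.028,1,0,0.0006,0.002,0],
    [-0.007,0.028,1,0,0.0006,0.002,0]
  ]
}}

```text
t: 10.65
tool_pos: [0.4197, 0.1979, 0.0726]
orientation: [2.544, 1.839, 0.007]
force: [0.4, 0.1, -0.1]
opening: 0.0465
```

```bash
python3 - <<'E'
from plant import *
from h import *
s=read_state()
print(s["t"],s["tool_pos"],s["force"],shares(s["tool_pos"],s["orientation"],[.4155,.2003,.051],RP))
c=read_camera("scene");crop(c,"s7.png",325,140,405,240,6)
E
```

```text
10.65 [0.41974337 0.19790949 0.07264836] [ 0.39528351  0.13144301 -0.14616271] (array([ 0.009, -0.049,  0.216]), array([ 0.0016, -0.0007, -0.0014]))
```

View pics/s7.png

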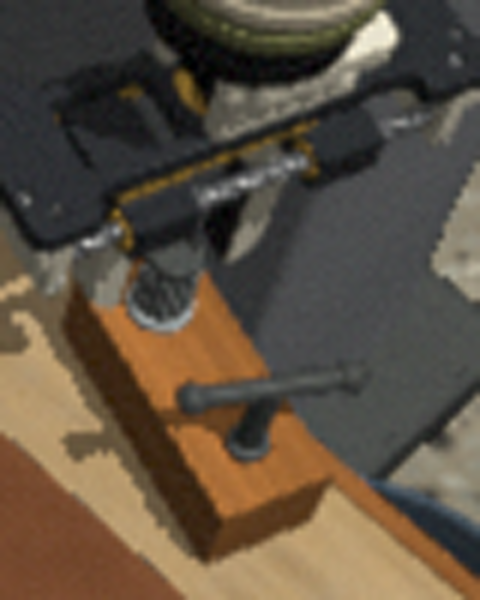

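Emit:
{"fn": "move_arm", "kwargs": {
  "series": [
    [0.009,-0.035,0.1,0.0016,-0.0007,-0.0014,0],
    [0.009,-0.035,0.216,0.0016,-0.0007,-0.0014,0],
    [0.009,-0.035,0.216,0.0016,-0.0007,-0.0014,0],
    [0.009,-0.035,0.216,0.0016,-0.0007,-0.0014,0]
  ]
}}

```text
t: 11.1
tool_pos: [0.4181, 0.2019, 0.0532]
orientation: [2.541, 1.847, 0.005]
force: [-0.4, 0.2, 0.3]
opening: 0.0466
```

Emit:
{"fn": "move_arm", "kwargs": {
  "series": [
    [0,0,0,0,0,0,-1],
    [0,0,0,0,0,0,-1],
    [0,0,0,0,0,0,-1],
    [0,0,0,0,0,0,-1],
    [0,0,0,0,0,0,-1]
  ],
  "squeeze": 10
}}

```text
t: 11.6
tool_pos: [0.4179, 0.2022, 0.0533]
orientation: [-2.541, -1.847, -0.005]
force: [-3.8, 1.4, 4.4]
opening: 0.0225
```

```bash
python3 - <<'E'
from plant import *
from h import *
s=read_state()
print(s["t"],s["tool_pos"],s["opening"],"ftool",R.from_rotvec(s["orientation"]).inv().apply(s["force"]),shares(s["tool_pos"],s["orientation"],[.4155,.2003,.051],RP))
E
```

```text
11.6 [0.41790962 0.20215017 0.05332401] 0.022513583914836995 ftool [ 0.14505557 -4.06687662 -4.38861722] (array([-0.025, -0.017,  0.023]), array([ 0.0006, -0.0009,  0.0002]))
```

Emit:
{"fn": "move_arm", "kwargs": {
  "series": [
    [0,0,0,0,0,0,-1],
    [0,0,-0.05,0,0,0,-1],
    [0,0,-0.2,0,0,0,-1],
    [0,0,-0.5,0,0,0,-1],
    [0,0,-1,0,0,0,-1],
    [0,0,-1,0,0,0,-1],
    [0,0,-1,0,0,0,-1]
  ],
  "squeeze": 45
}}

```text
t: 12.3
tool_pos: [0.4193, 0.202, 0.1549]
orientation: [2.54, 1.846, 0.012]
force: [-0.3, 0.6, -1.1]
opening: 0.0222
```

```bash
python3 - <<'E'
from plant import *
from h import *
s=read_state()
print(s["t"],s["tool_pos"],s["opening"],s["orientation"],s["force"])
c=read_camera("scene");crop(c,"s8.png",300,100,400,200,7);d=read_camera("top")
import pickle;pickle.dump((c,d,s),open("c2.pkl","wb"))
RR=R.from_rotvec(s["orientation"]).as_matrix()
for dd in (.0087,.0087+.028,.0087+.034):
  print([((proj(c,s["tool_pos"]+RR@[e,0,dd-.02 if 0 else dd])[0]-[300,100])*7).round(1) for e in(-.002,0,.002)])
E
```

```text
12.3 [0.41925847 0.20203115 0.15486587] 0.022179339394467396 [2.5395956  1.84576886 0.01161415] [-0.30747176  0.56716618 -1.11808735]
[array([403. , 477.2]), array([406.2, 481.9]), array([409.3, 486.7])]
[array([386.9, 524.8]), array([390. , 529.5]), array([393.1, 534.1])]
[array([383.5, 534.7]), array([386.6, 539.4]), array([389.7, 544.1])]
```

View pics/s8.png

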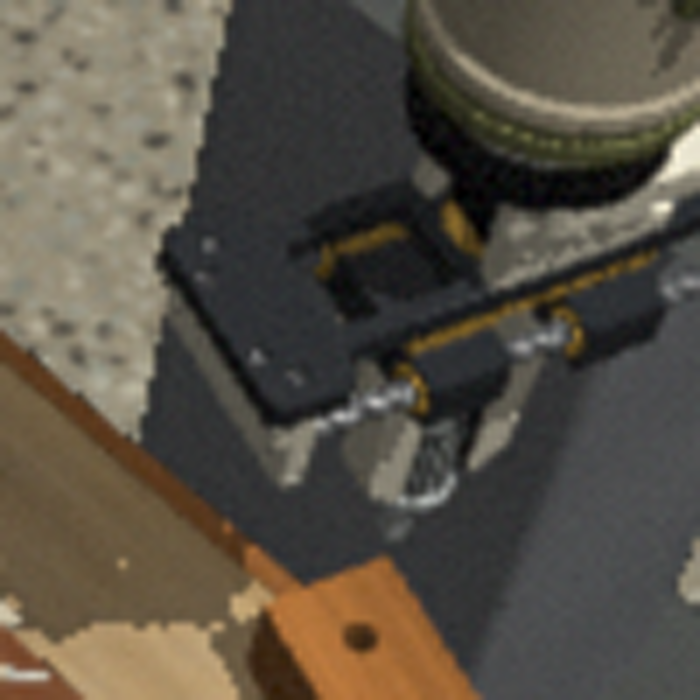

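```bash
python3 - <<'E'
from h import *
import pickle
c,d,s=pickle.load(open("c2.pkl","rb"))
print(onz(c,(360.5/7-.5+300,636.5/7-.5+100),.042))
x0,y0=160,225
crop(d,"t8.png",x0,y0,240,285,8)
crop(c,"s8b.png",345,150,375,180,20)
RR=R.from_rotvec(s["orientation"]).as_matrix()
for e in (-.002,0,.002): print([((proj(c,s["tool_pos"]+RR@[e,0,dd])[0]-[345,150]+.5)*20).round(0) for dd in(.0117,.0397,.0457)])
E
```

```text
[0.41319565 0.19977225 0.042     ]
[array([256., 388.]), array([211., 524.]), array([201., 552.])]
[array([265., 402.]), array([219., 537.]), array([210., 565.])]
[array([274., 415.]), array([228., 550.]), array([218., 579.])]
```

View pics/s8b.png

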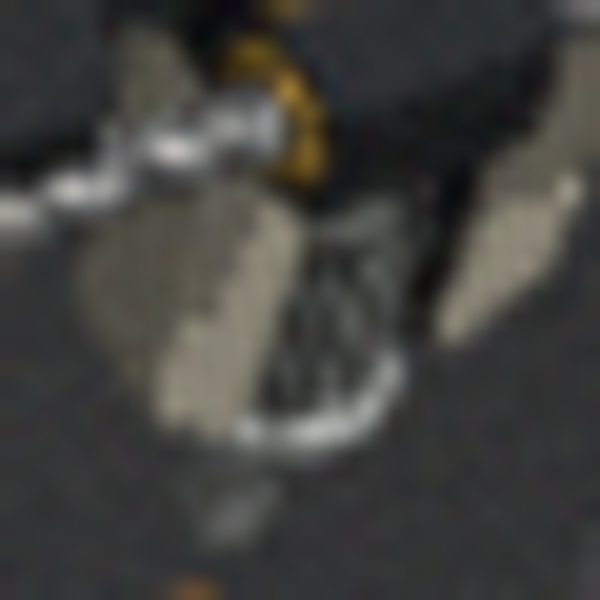

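```bash
python3 - <<'E'
from plant import *
from h import *
s=read_state()
print(shares(s["tool_pos"],s["orientation"],boss(.045,.14),RW),boss(.045,.14))
E
```

```text
(array([-3.322,  2.506, -0.858]), array([-0.1528,  0.0315, -0.1279])) [ 0.55286695 -0.19207479  0.23768342]
```

Emit:
{"fn": "move_arm", "kwargs": {
  "series": [
    [-0.2,0,-0.5,0,0,0,-1],
    [-0.5,0.2,-0.9,0,0,0,-1],
    [-1,0.5,-1,-0.01,0,-0.01,-1],
    [-1,0.5,-1,-0.02,0.005,-0.02,-1]
  ]
}}

```text
t: 12.8
tool_pos: [0.4352, 0.0881, 0.2537]
orientation: [2.446, 1.897, 0.083]
force: [0.2, 0.0, -2.2]
opening: 0.0223
```

Emit:
{"fn": "move_arm", "kwargs": {
  "series": [
    [-0.5,0.4,0,-0.03,0.006,-0.03,-1],
    [-1,0.8,0,-0.07,0.015,-0.06,-1],
    [-1,0.8,0,-0.1,0.02,-0.09,-1],
    [-1,0.8,0,-0.13,0.026,-0.11,-1],
    [-1,0.8,0,-0.13,0.026,-0.11,-1]
  ]
}}

```text
t: 13.3
tool_pos: [0.4841, -0.0267, 0.2519]
orientation: [1.866, 2.06, 0.505]
force: [-1.3, 0.2, -1.8]
opening: 0.0221
```

```bash
python3 - <<'E'
from plant import *
from h import *
s=read_state()
print(s["t"],s["tool_pos"],s["opening"],s["q"],shares(s["tool_pos"],s["orientation"],boss(.045,.14),RW),boss(.045,.14))
E
```

```text
13.3 [ 0.48406984 -0.02672624  0.25193389] 0.022130685115447055 [-0.30682282 -0.73106262  2.20148206  0.1964337   1.23382435 -0.42944876] (array([-1.714,  0.399,  0.362]), array([-0.0033, -0.0013,  0.0006])) [ 0.55286695 -0.19207479  0.23768342]
```

Emit:
{"fn": "move_arm", "kwargs": {
  "series": [
    [-0.5,0.1,0,0,0,0,-1],
    [-0.95,0.2,0,-0.003,-0.001,0.0006,-1],
    [-0.95,0.2,0,-0.003,-0.001,0.0006,-1]
  ]
}}

```text
t: 13.6
tool_pos: [0.5146, -0.1225, 0.2649]
orientation: [1.865, 2.046, 0.509]
force: [-1.0, 0.8, -1.8]
opening: 0.0221
```

Emit:
{"fn": "move_arm", "kwargs": {
  "series": [
    [-0.4,0.1,0.2,0,0,0,-1],
    [-0.77,0.2,0.36,0,0,0,-1],
    [-0.77,0.2,0.36,0,0,0,-1],
    [-0.77,0.2,0.36,0,0,0,-1]
  ]
}}

```text
t: 14.0
tool_pos: [0.5558, -0.1908, 0.2408]
orientation: [1.864, 2.053, 0.513]
force: [-0.1, 0.0, -1.3]
opening: 0.0222
```

```bash
python3 - <<'E'
from plant import *
from h import *
s=read_state()
print(s["t"],s["tool_pos"],s["opening"],wf(s["tool_pos"]),shares(s["tool_pos"],s["orientation"],boss(.045,.084),RW))
E
```

```text
14.0 [ 0.55582002 -0.19078785  0.2407639 ] 0.02223127679778836 [ 0.00217118 -0.04295749  0.14128199] (array([-0.012, -0.04 ,  0.573]), array([-0.0009, -0.0014, -0.0001]))
```

Emit:
{"fn": "move_arm", "kwargs": {
  "series": [
    [-0.01,-0.04,0.3,-0.0009,-0.0014,0,-1],
    [-0.01,-0.04,0.57,-0.0009,-0.0014,0,-1],
    [-0.01,-0.04,0.57,-0.0009,-0.0014,0,-1],
    [-0.01,-0.04,0.57,-0.0009,-0.0014,0,-1],
    [-0.01,-0.04,0.57,-0.0009,-0.0014,0,-1]
  ]
}}

```text
t: 14.5
tool_pos: [0.58, -0.1901, 0.1936]
orientation: [1.852, 2.045, 0.512]
force: [-0.6, -0.9, -0.4]
opening: 0.022
```

```bash
python3 st.py; python3 - <<'E'
from plant import *
from h import *
s=read_state()
c=read_camera("scene");crop(c,"s9.png",150,70,220,140,9);d=read_camera("top");crop(d,"t9.png",310,130,390,230,6)
import pickle;pickle.dump((c,d,s),open("c3.pkl","wb"))
RR=R.from_rotvec(s["orientation"]).as_matrix()
g=lambda P:((proj(c,P)[0]-[150,70]+.5)*9).round(0)
for e in (-.002,0,.002): print(e,[g(s["tool_pos"]+RR@[e,0,dd]) for dd in(0,.0113,.0393,.0453)])
print("boss",g(boss(.045,.018)),"x1mm",g(boss(.045,.018)+xw*.005)-g(boss(.045,.018)))
g=lambda P:((proj(d,P)[0]-[310,130]+.5)*6).round(0)
for e in (-.002,0,.002): print(e,[g(s["tool_pos"]+RR@[e,0,dd]) for dd in(0,.0113,.0393,.0453)])
print("boss",g(boss(.045,.018)))
E
```

```text
14.5 wf [ 0.0014 -0.0446  0.0883] q 3.111 r 0.0446 f [-0.8 -0.8 -0. ] 0.022 rot [0.0023 0.0015 0.0013] j [-0.59 -0.24  1.98  0.35  1.04 -0.81]
-0.002 [array([365., 197.]), array([354., 235.]), array([327., 325.]), array([322., 344.])]
0 [array([370., 201.]), array([359., 239.]), array([332., 329.]), array([327., 348.])]
0.002 [array([376., 205.]), array([365., 243.]), array([338., 333.]), array([332., 352.])]
boss [316. 426.] x1mm [-13.   4.]
-0.002 [array([349., 363.]), array([342., 353.]), array([325., 330.]), array([321., 325.])]
0 [array([344., 363.]), array([337., 354.]), array([320., 330.]), array([316., 326.])]
0.002 [array([339., 364.]), array([331., 354.]), array([314., 331.]), array([311., 326.])]
boss [299. 315.]
```

View pics/s9.png

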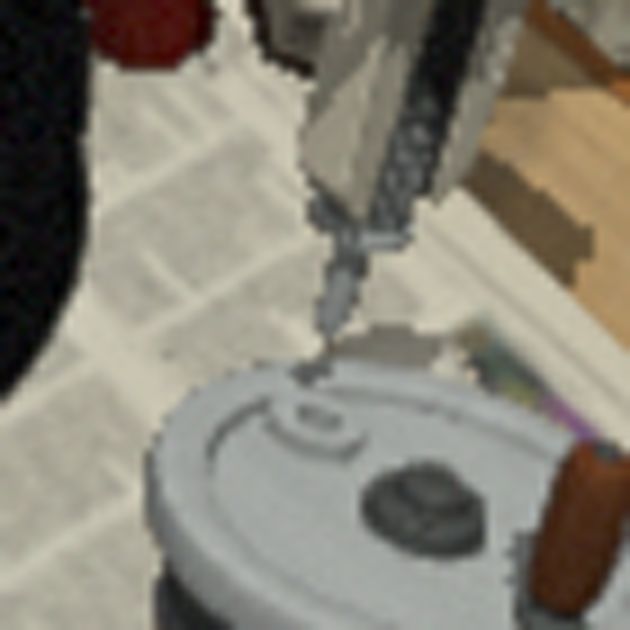

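View pics/t9.png

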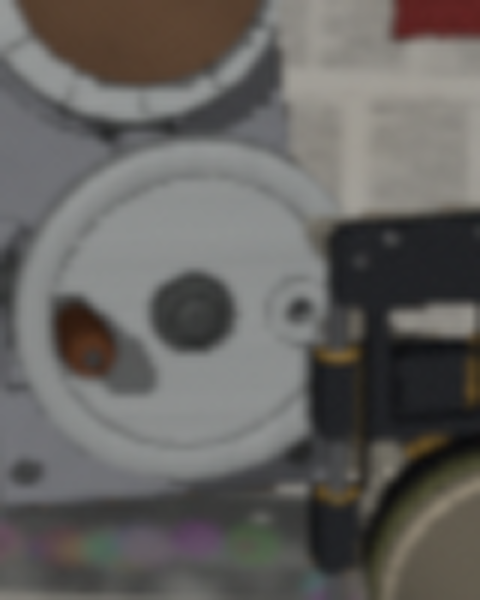

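```bash
python3 - <<'E'
from plant import *
from h import *
s=read_state()
print(wf(s["tool_pos"]),shares(s["tool_pos"],s["orientation"],boss(.045,.0633)+.001*yw,RW),s["orientation"])
E
```

```text
[ 0.00131824 -0.04510715  0.08836964] (array([ 0.023, -0.035,  0.25 ]), array([0.0024, 0.0017, 0.0012])) [1.85218305 2.04391141 0.51160968]
```

Emit:
{"fn": "move_arm", "kwargs": {
  "series": [
    [0.023,-0.035,0.05,0.0024,0.0017,0.0012,-1],
    [0.023,-0.035,0.15,0.0024,0.0017,0.0012,-1],
    [0.023,-0.035,0.2,0.0024,0.0017,0.0012,-1],
    [0.023,-0.035,0.2,0.0024,0.0017,0.0012,-1],
    [0.023,-0.035,0.2,0.0024,0.0017,0.0012,-1]
  ]
}}

```text
t: 15.1
tool_pos: [0.5854, -0.1874, 0.1715]
orientation: [1.865, 2.051, 0.511]
force: [-0.1, 0.1, -0.8]
opening: 0.022
```

```bash
python3 st.py; python3 - <<'E'
from plant import *
from h import *
s=read_state()
c=read_camera("scene");crop(c,"s10.png",160,90,210,130,14)
print(wf(s["tool_pos"]),shares(s["tool_pos"],s["orientation"],boss(.045,.0633)+.001*yw,RW))
E
```

```text
15.1 wf [-0.0041 -0.0424  0.0661] q -3.046 r 0.0426 f [-0.4  0.1 -0.7] 0.022 rot [-0.001  -0.0007 -0.0004] j [-0.58 -0.2   1.98  0.35  1.   -0.81]
[-0.00407345 -0.0423918   0.06610946] (array([-0.006,  0.021,  0.028]), array([-0.001 , -0.0007, -0.0004]))
```

View pics/s10.png

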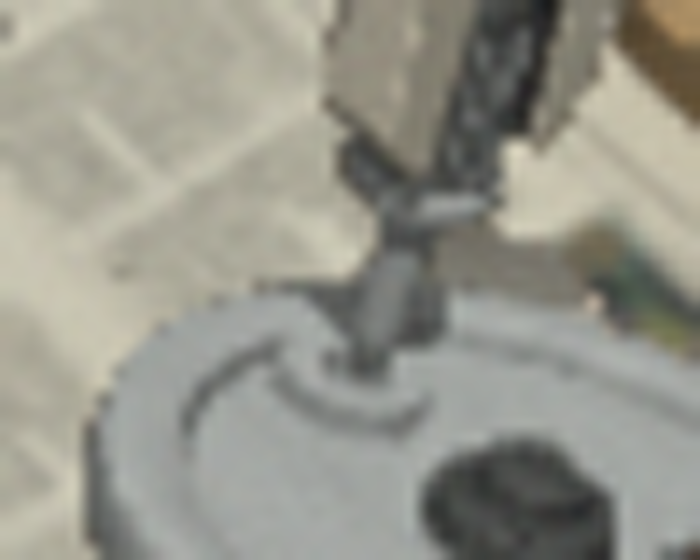

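Emit:
{"fn": "move_arm", "kwargs": {
  "series": [
    [-0.012,0.02,0.0,-0.001,-0.0007,-0.0004,-1],
    [-0.012,0.02,0.02,-0.001,-0.0007,-0.0004,-1],
    [-0.012,0.02,0.04,-0.001,-0.0007,-0.0004,-1],
    [-0.012,0.02,0.05,-0.001,-0.0007,-0.0004,-1],
    [-0.012,0.02,0.06,-0.001,-0.0007,-0.0004,-1]
  ]
}}

```text
t: 15.65
tool_pos: [0.5902, -0.1882, 0.1675]
orientation: [1.86, 2.048, 0.511]
force: [0.6, -0.5, -0.8]
opening: 0.0221
```

```bash
python3 st.py; python3 - <<'E'
from plant import *
from h import *
c=read_camera("scene");crop(c,"s11.png",160,90,210,130,14)
E
python3 st.py
```

```text
15.65 wf [-0.0018 -0.0437  0.0604] q -3.1 r 0.0437 f [ 0.1 -0.6 -1. ] 0.0221 rot [0.0002 0.0001 0.0001] j [-0.57 -0.19  1.98  0.36  0.99 -0.81]
15.7 wf [-0.0018 -0.0437  0.0603] q -3.1 r 0.0438 f [-0.7  0.4 -1. ] 0.022 rot [0.0002 0.0001 0.    ] j [-0.57 -0.19  1.98  0.36  0.99 -0.81]
```

View pics/s11.png

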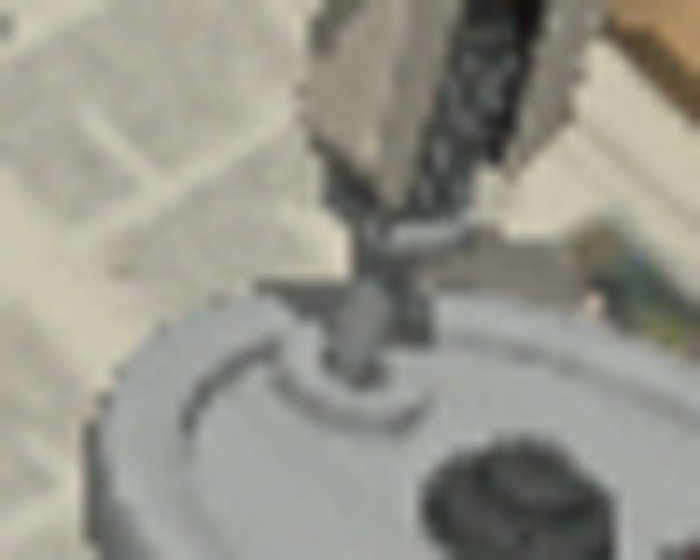

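Emit:
{"fn": "move_arm", "kwargs": {
  "series": [
    [0,0,0.02,0,0,0,-1],
    [0,0,0.04,0,0,0,-1],
    [0,0,0.06,0,0,0,-1],
    [0,0,0.07,0,0,0,-1]
  ]
}}

```text
t: 16.1
tool_pos: [0.5935, -0.1879, 0.1612]
orientation: [1.861, 2.049, 0.511]
force: [-0.3, -0.1, -1.5]
opening: 0.0223
```

```bash
python3 st.py
```

```text
16.1 wf [-0.0018 -0.0437  0.0533] q -3.1 r 0.0437 f [-1.  -0.  -1.2] 0.0223 rot [0.0002 0.0001 0.0001] j [-0.57 -0.17  1.97  0.36  0.97 -0.81]
```

Emit:
{"fn": "move_arm", "kwargs": {
  "series": [
    [0,0,0.02,0,0,0,-1],
    [0,0,0.04,0,0,0,-1],
    [0,0,0.06,0,0,0,-1],
    [0,0,0.075,0,0,0,-1],
    [0,0,0.085,0,0,0,-1]
  ]
}}

```text
t: 16.6
tool_pos: [0.5975, -0.1876, 0.154]
orientation: [1.86, 2.048, 0.511]
force: [-6.7, 1.2, 5.6]
opening: 0.0224
```

```bash
python3 st.py
```

```text
16.6 wf [-0.0016 -0.0438  0.0451] q -3.105 r 0.0438 f [-3.1  1.8  8. ] 0.0224 rot [0.0003 0.0002 0.0001] j [-0.56 -0.15  1.97  0.36  0.95 -0.81]
```

Emit:
{"fn": "move_arm", "kwargs": {
  "series": [
    [0,0,0.005,0,0,0,-1],
    [0,0.012,0.005,0,0,0,-1],
    [0,0.024,0.005,0,0,0,-1],
    [0,0.036,0.005,0,0,0,-1],
    [0.001,0.04,0.005,0,0,0,-1]
  ]
}}

```text
t: 17.1
tool_pos: [0.5994, -0.1873, 0.1546]
orientation: [1.862, 2.052, 0.508]
force: [-18.1, 1.0, 8.2]
opening: 0.0221
```

```bash
python3 st.py
```

```text
17.1 wf [ 0.0003 -0.0437  0.0447] q 3.134 r 0.0437 f [-11.9   2.7  15.6] 0.0221 rot [-0.001  -0.      0.0002] j [-0.56 -0.15  1.96  0.35  0.96 -0.81]
```

Emit:
{"fn": "move_arm", "kwargs": {
  "series": [
    [0,0.012,0,0,0,0,-1],
    [0.001,0.024,0,0,0,0,-1],
    [0.002,0.036,0,0,0,0,-1],
    [0.002,0.036,0,0,0,0,-1]
  ]
}}

```text
t: 17.5
tool_pos: [0.6021, -0.1869, 0.1561]
orientation: [1.863, 2.052, 0.507]
force: [-20.4, 0.1, 9.2]
opening: 0.0221
```

```bash
python3 st.py
```

```text
17.5 wf [ 0.0034 -0.0435  0.0447] q 3.063 r 0.0436 f [-13.6   2.1  17.6] 0.0221 rot [-0.0013 -0.0001  0.0002] j [-0.55 -0.14  1.96  0.35  0.96 -0.8 ]
```

Emit:
{"fn": "move_arm", "kwargs": {
  "series": [
    [0.001,0.01,0,0,0,0,-1],
    [0.002,0.02,0,0,0,0,-1],
    [0.003,0.03,0,0,0,0,-1],
    [0.005,0.04,0,0,0,0,-1],
    [0.006,0.045,0,0,0,0,-1]
  ]
}}

```text
t: 18.0
tool_pos: [0.6053, -0.186, 0.1578]
orientation: [1.864, 2.053, 0.506]
force: [-26.3, -1.2, 11.3]
opening: 0.0221
```

```bash
python3 st.py
```

```text
18.0 wf [ 0.0071 -0.0429  0.0446] q 2.977 r 0.0435 f [-17.9   1.3  22.4] 0.0221 rot [-0.0018 -0.0001  0.0002] j [-0.55 -0.13  1.95  0.35  0.96 -0.79]
```

Emit:
{"fn": "move_arm", "kwargs": {
  "series": [
    [0.001,0.01,-0.003,0,0,0,-1],
    [0.003,0.02,-0.003,0,0,0,-1],
    [0.005,0.03,-0.004,0,0,0,-1],
    [0.007,0.04,-0.004,0,0,0,-1],
    [0.008,0.045,-0.004,0,0,0,-1]
  ]
}}

```text
t: 18.5
tool_pos: [0.609, -0.1847, 0.1599]
orientation: [1.864, 2.053, 0.506]
force: [-22.7, -0.4, 8.2]
opening: 0.0217
```

```bash
python3 st.py
```

```text
18.5 wf [ 0.0115 -0.042   0.0447] q 2.875 r 0.0435 f [-16.2   1.8  17.9] 0.0217 rot [-0.0018 -0.0002  0.0002] j [-0.54 -0.13  1.94  0.34  0.96 -0.78]
```

Emit:
{"fn": "move_arm", "kwargs": {
  "series": [
    [0.002,0.01,0,0,0,0,-1],
    [0.005,0.02,0,0,0,0,-1],
    [0.008,0.03,0,0,0,0,-1],
    [0.01,0.036,0,0,0,0,-1]
  ]
}}

```text
t: 18.9
tool_pos: [0.6118, -0.1836, 0.1613]
orientation: [1.864, 2.054, 0.505]
force: [-25.0, -1.8, 9.1]
opening: 0.0221
```

```bash
python3 st.py
```

```text
18.9 wf [ 0.0147 -0.0411  0.0447] q 2.799 r 0.0437 f [-17.9   0.6  19.8] 0.0221 rot [-0.002  -0.0002  0.0002] j [-0.54 -0.12  1.93  0.34  0.96 -0.78]
```

Emit:
{"fn": "move_arm", "kwargs": {
  "series": [
    [0,-0.02,-0.01,0,0,0,-1],
    [-0.008,-0.05,-0.01,0,0,0,-1],
    [-0.016,-0.09,-0.01,0,0,0,-1],
    [-0.024,-0.13,-0.01,0,0,0,-1],
    [-0.027,-0.16,-0.008,0,0,0,-1],
    [-0.027,-0.165,-0.005,0,0,0,-1]
  ]
}}

```text
t: 19.5
tool_pos: [0.6005, -0.1872, 0.1563]
orientation: [1.86, 2.048, 0.512]
force: [0.4, 5.1, 2.2]
opening: 0.0219
```

```bash
python3 st.py
```

```text
19.5 wf [ 0.0021 -0.0436  0.0457] q 3.092 r 0.0437 f [1.8 5.  1.5] 0.0219 rot [0.0005 0.0001 0.0001] j [-0.56 -0.15  1.96  0.36  0.96 -0.81]
```

Emit:
{"fn": "move_arm", "kwargs": {
  "series": [
    [0,-0.015,0.006,0,0,0,-1],
    [0,-0.03,0.01,0,0,0,-1],
    [0,-0.042,0.013,0,0,0,-1],
    [0,-0.055,0.013,0,0,0,-1],
    [0.002,-0.06,0.013,0,0,0,-1]
  ]
}}

```text
t: 20.0
tool_pos: [0.5971, -0.1877, 0.154]
orientation: [1.858, 2.046, 0.513]
force: [1.4, 4.9, 6.1]
opening: 0.0223
```

```bash
python3 st.py
```

```text
20.0 wf [-0.0021 -0.0438  0.0452] q -3.095 r 0.0439 f [4.5 4.7 4.5] 0.0223 rot [0.0013 0.0004 0.0002] j [-0.56 -0.16  1.98  0.36  0.95 -0.82]
```

Emit:
{"fn": "move_arm", "kwargs": {
  "series": [
    [0,-0.01,0.005,0,0,0,-1],
    [0.001,-0.02,0.006,0,0,0,-1],
    [0.002,-0.03,0.006,0,0,0,-1],
    [0.003,-0.04,0.006,0,0,0,-1],
    [0.003,-0.04,0.006,0,0,0,-1]
  ]
}}

```text
t: 20.5
tool_pos: [0.5931, -0.1876, 0.1506]
orientation: [1.859, 2.047, 0.512]
force: [1.1, 4.5, 4.3]
opening: 0.0219
```

```bash
python3 st.py
```

```text
20.5 wf [-0.0071 -0.0434  0.0441] q -2.979 r 0.044 f [3.4 4.3 3.1] 0.0219 rot [0.0007 0.0003 0.0002] j [-0.57 -0.16  1.99  0.36  0.95 -0.82]
```

Emit:
{"fn": "move_arm", "kwargs": {
  "series": [
    [0,0,0.01,0,0,0,-1],
    [0,0,0.02,0,0,0,-1],
    [0,0,0.02,0,0,0,-1]
  ]
}}

```text
t: 20.8
tool_pos: [0.5937, -0.1875, 0.1479]
orientation: [1.86, 2.048, 0.511]
force: [1.3, 4.3, 3.9]
opening: 0.0221
```

```bash
python3 st.py
```

```text
20.8 wf [-0.0079 -0.0433  0.0415] q -2.962 r 0.044 f [3.3 4.1 2.6] 0.0221 rot [0.0003 0.0002 0.0001] j [-0.57 -0.16  1.99  0.36  0.95 -0.82]
```

Emit:
{"fn": "move_arm", "kwargs": {
  "series": [
    [0,0,0.01,0,0,0,-1],
    [0,0,0.02,0,0,0,-1],
    [0,0,0.03,0,0,0,-1],
    [0,0,0.04,0,0,0,-1],
    [0,0,0.04,0,0,0,-1]
  ]
}}

```text
t: 21.3
tool_pos: [0.5954, -0.1873, 0.1441]
orientation: [1.861, 2.048, 0.511]
force: [2.0, 5.1, 3.1]
opening: 0.0222
```

```bash
python3 st.py
```

```text
21.3 wf [-0.0081 -0.0432  0.0373] q -2.956 r 0.044 f [3.7 4.9 1.6] 0.0222 rot [0.0002 0.0001 0.0001] j [-0.56 -0.15  1.99  0.37  0.94 -0.82]
```

Dropping in freely; 8 mm to go.

Emit:
{"fn": "move_arm", "kwargs": {
  "series": [
    [0,0,0.02,0,0,0,-1],
    [0,0,0.035,0,0,0,-1],
    [0,0,0.05,0,0,0,-1],
    [0,0,0.065,0,0,0,-1],
    [0,0,0.075,0,0,0,-1],
    [0,0,0.078,0,0,0,-1]
  ]
}}

```text
t: 21.9
tool_pos: [0.5991, -0.1869, 0.1374]
orientation: [1.86, 2.048, 0.511]
force: [0.7, 4.3, 4.6]
opening: 0.0222
```

```bash
python3 st.py
```

```text
21.9 wf [-0.008  -0.0433  0.0296] q -2.958 r 0.044 f [3.1 4.2 3.5] 0.0222 rot [0.0002 0.0002 0.0001] j [-0.56 -0.13  1.98  0.37  0.92 -0.82]
```

Emit:
{"fn": "move_arm", "kwargs": {
  "series": [
    [0,0,0.004,0,0,0,-1],
    [0,0,0.008,0,0,0,-1],
    [0,0,0.012,0,0,0,-1],
    [0,0,0.012,0,0,0,-1]
  ]
}}

```text
t: 22.3
tool_pos: [0.5994, -0.1869, 0.1372]
orientation: [1.86, 2.049, 0.511]
force: [-8.2, 4.8, 11.9]
opening: 0.0225
```

```bash
python3 st.py
```

```text
22.3 wf [-0.0078 -0.0433  0.0293] q -2.963 r 0.044 f [-1.2  5.6 14.2] 0.0225 rot [0.0002 0.0001 0.0003] j [-0.56 -0.13  1.98  0.37  0.92 -0.82]
```

Emit:
{"fn": "move_arm", "kwargs": {
  "series": [
    [0,0,0,0,0,0,0],
    [0,0,0,0,0,0,0],
    [0,0,0,0,0,0,0],
    [0,0,0,0,0,0,0]
  ]
}}

```text
t: 22.7
tool_pos: [0.5993, -0.1871, 0.1359]
orientation: [1.861, 2.048, 0.51]
force: [0.2, 0.1, -1.2]
opening: 0.0453
```

Emit:
{"fn": "move_arm", "kwargs": {
  "series": [
    [0,0,-0.3,0,0,0,0],
    [0,0,-0.7,0,0,0,0],
    [0,0,-1,0,0,0,0],
    [0,0,-1,0,0,0,0]
  ]
}}

```text
t: 23.1
tool_pos: [0.5538, -0.1932, 0.2302]
orientation: [1.855, 2.043, 0.511]
force: [0.3, -0.6, 0.8]
opening: 0.0467
```

Emit:
{"fn": "move_arm", "kwargs": {
  "series": [
    [0,-0.4,-0.4,0,0,0,0],
    [0,-0.9,-0.9,0,0,0,0],
    [0,-1,-1,0,0,0,0],
    [0,-1,-1,0,0,0,0]
  ]
}}

```text
t: 23.5
tool_pos: [0.416, -0.2062, 0.2676]
orientation: [1.861, 2.043, 0.508]
force: [0.2, 0.0, -0.9]
opening: 0.0464
```

```bash
python3 st.py; python3 - <<'E'
from plant import *
from h import *
c=read_camera("scene");crop(c,"s12.png",100,80,250,230,5);d=read_camera("top");crop(d,"t12.png",290,90,390,220,4.6)
crop(c,"s13.png",325,165,395,240,7)
g=lambda P:((proj(c,P)[0]-[100,80]+.5)*5).round(0)
for q in(.15,.18): print(g(boss(q,.018)),g(boss(q,.06)),g(knob(q,.0685)))
E
```

```text
23.5 wf [-0.1094 -0.0449  0.231 ] q -1.96 r 0.1182 f [-0.3  0.  -0.9] 0.0464 rot [ 0.0007  0.0017 -0.0004] j [-0.91 -0.69  2.15  0.41  1.41 -1.01]
[433. 185.] [454. 112.] [578. 207.]
[435. 185.] [456. 111.] [576. 207.]
```

View pics/s12.png

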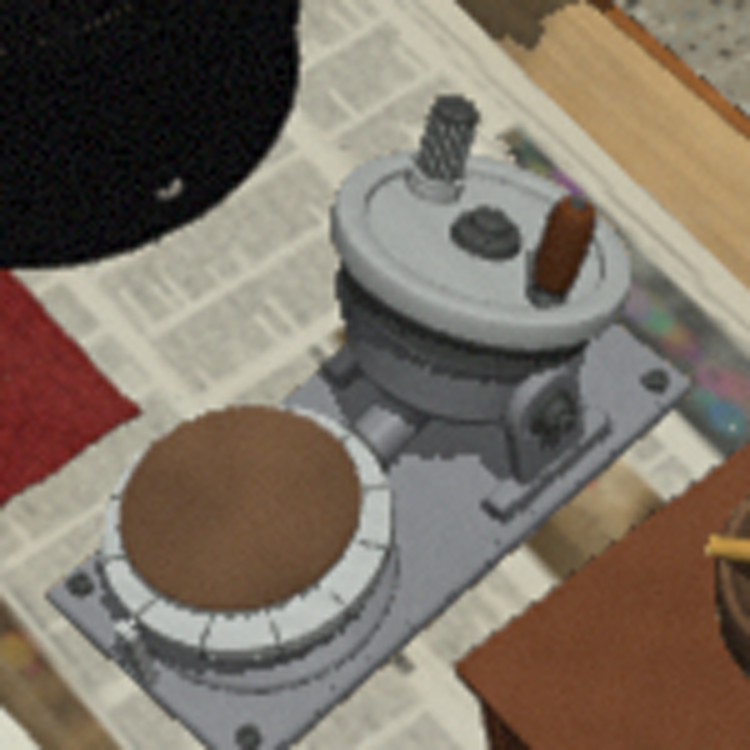

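View pics/t12.png

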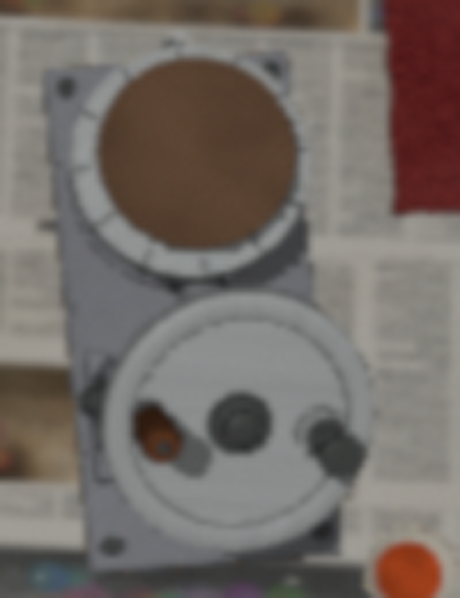

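View pics/s13.png

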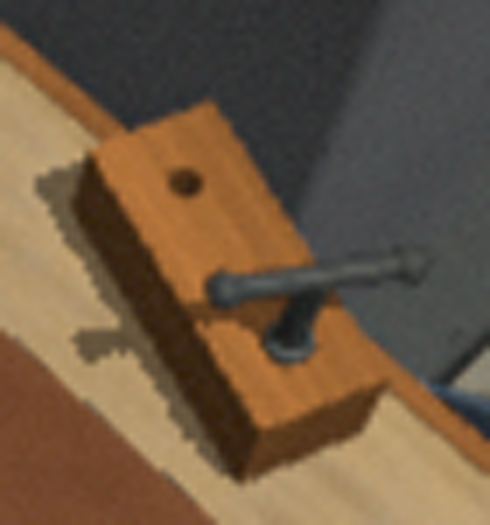

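```bash
python3 -c "
from plant import *
print(close_job())"
```

```text
the job is handed in; nothing more can be done
None
```

The job is done and handed in at about 23.6 s. The wheel is wound one turn, the index pin is locked home, and the T-handled key stands untouched in the rest.

- **Winding:** I gripped the crank knob and wound the wheel clockwise to within about 0.05 rad of the whole-turn mark.
- **Feeling for the hole:** With the pin resting on the hidden ring I moved the wheel back to about -0.34 rad and found nothing. Sweeping the other way, the pin dropped in at about +0.16 to +0.18 rad from the mark.
- **Pin home:** I pushed it until the flange met the boss with about 14 N. The tool stood 29.3 mm above the ring's face, the depth predicted for home. The last pictures show the flange on the boss and the arm clear.

Two things disagreed along the way:
- **Camera position of the wheel:** It was about 3–4 mm off along the slope, so I corrected it from the forces while turning. Until then, forces reached about 32 N on the gripped knob. The largest at any check while sliding the pin on the ring was about 29 N.
- **Turntable angle:** The twelve marks look the same after a twelfth of a turn, so the pictures cannot confirm the table moved on by one. I inferred that from the wheel's travel: about one full turn from its starting angle, which I estimated at +0.1 to +0.16 rad.

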